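# Set the oil stone on its sloped rest

## Task

Set up the oil stone for honing: pick up the small dark oil stone and set it down flat on the middle of the sloped wooden bed of the raised stone rest, lengthwise along the slope. Lower it onto the bed rather than dropping it, and leave the scuff pad where it lies.

Things in the scene. Friction and masses are not known exactly. Their poses are not given: they have to be found in the camera images.
- oil_stone_mid (a point): centre of the oil stone: a plain dark grey, hard, sharp-edged block 25 x 51 x 13 mm, a corner chipped, about 90 g, lying flat and loose on the bench (centre 6.5 mm above its underside). x is along its 25 mm width, y along its 51 mm length, z up through its thickness. Grip it across the width. It may lie on the bed either way round.
- rest_bed: sloped bed of the stone rest: a pale wooden strip on a grey column fixed to the bench. Origin: middle of its top surface, 95 mm above the bench. x runs up the slope, y across, z square to the surface; slope 0.21 rad, low at the -x end. Free surface 80 mm long (x), 40 mm wide (y); past its low end a metal stop 6 mm thick stands 5 mm proud. No other rims. Dark foot plate 120 x 76 x 8 mm.
- scuff_pad_mid (a point): centre of the rolled scuff pad, a bystander: dark green-grey fibrous block with a fuzzy outline, about 30 x 58 x 19 mm, lying loose on the bench near the stone; x its width, y its length.
Not all that is in view belongs to the job. Leave any red look-alike of the part that bears rest_bed alone.

How it is judged:
By the outcome, as a careful person would: the job done as asked, in the order asked, and still so for the second after the job is handed in, with the robot touching nothing.
It also fails if it takes over 40 s, if anything falls off the work surface, if the arm or the gripper's body presses on something with over 40 N, if the wrist force passes 120 N, or if a joint passes its speed limit or range.

## Robot

A 6-joint arm with a two-finger parallel gripper is mounted at the origin on a cart in front of the work surface, level with it; the furniture and walls round the work are solid. World frame = base frame: x ahead of the robot, y to its left, z up, the work surface at z = 0. Lengths are in m, angles in rad, forces in N, time in s.
With the tool pointing down it reaches from about 0.35 to 0.85 m from the base axis. Payload 8.1 kg.
Tool frame: the origin (TCP) lies midway between the tips of the shut fingers; the grasp point (between the pads) lies 19 mm behind it; z points along the fingers, x is the direction in which the jaws open and shut, and the axes are right-handed (so a half turn about z gives the same grasp; the last joint's range is limited). The gripper opens to 93 mm and grips with 3 to 60 N. Pads are 15 mm wide; open, the fingers measure 128 mm over their backs; the gripper's body (75 mm by 188 mm) begins 65 mm behind the grasp point.
Start: joints at [1.226, 0.13, 1.488, -0, 1.523, -0.085], TCP at [0.154, 0.58, 0.219] pointing down, gripper open.
Joint ranges: [-2.96, 2.96], [-0.89, 2.26], [0.02, 2.5], [-1.34, 4.48], [0, 2.73], [-2.66, 2.66]. Speed limits (rad/s): [2.39, 2.39, 2.79, 3.14, 3.14, 3.14].

## Interface

Orientations are given as [roll, pitch, yaw] about the fixed x, y, z axes, in that order (R = Rz(yaw) Ry(pitch) Rx(roll)).
In Python, from rig import env gives the robot as it stands.
- The arm moves only by the tool apply_moves, never from a script. Its argument "targets" is a list of rows, each a list of 7 numbers: the closure, from 0 (fully open) to 1 (shut), then the shift along the world's x, y, z in units of 0.3 m (1.0 is 0.3 m), then the turn, a rotation vector about the world's x, y, z in units of 2 rad (1.0 is 2 rad). In form: [[claw, tx, ty, tz, wx, wy, wz], ...]. A call has 1 to 8 rows; each row is the pose to reach, as a shift and turn from the pose commanded when the call began; what a row does not reach only later rows make up. A row lasts 1/10 s, in which the tool goes at most 50 mm and 8.59 degrees, less where a joint would pass 70% of its speed; a pose out of reach is approached as far as the arm can. A call with a number of a shift or a turn outside -1 to 1 is refused whole. A call with a gripper value outside its range is refused whole. The fingers move at their own pace and stop on an object; "squeeze" is the grip in N (left out, the last holds). Time passes only in rows, so rows that repeat a pose let the fingers close. It gives the time, the measured TCP pose, the force and the opening at its end, in the units of the state.
- env.sense(): the state, without advancing time (a new reading comes with each control period).
- env.get_image(name): name is "scene" or "top" or "wrist"; returns a dict with "img" (480x640x3 uint8, blue, green, red), "z_map" (480x640 float32, m along the optical axis (not along the pixel's ray), 0 where there is no reading), "intrinsics" (3x3 intrinsics, pixels), "position" and "rotation" of the camera in the world. Camera axes: x right, y up, looking along -z (the intrinsics and any distortion apply to the point x, -y, -z); pixel columns grow to the right and rows downward; lengths in m; the calibration is good to about 2 mm. A picture is of the moment at which its call begins.
- env.sign_off(): hands the job in, once; it reports no verdict.
The state is a dict: "time": time; "q": joint angles; "dq": joint speeds; "tau": joint torques, N m; "tcp_pos": TCP position; "eef_rot": TCP orientation; "force": force on the tool from outside, world axes, zero at the start; "ft_torque": the same for the moment, N m; "finger_gap": finger opening in m.
Only numpy, scipy, OpenCV 4.12 (cv2) and the standard library are available. Lean on these libraries where they do the work, as an engineer would, in place of code of your own. Each camera call takes 0.05 s, during which the arm holds its last target.

## Working session

There is one attempt and no reset: what is moved stays moved. The work goes in short steps, Python scripts to look and compute and a tool call to move; the robot and the scene stay as the last step left them, time stands still between calls to the robot, and variables do not carry over. Pictures are saved under pics/ and viewed, and the job is handed in when it is done.

Besides the shell and the picture viewer there is one more tool, called in YAML: its name, and indented under it one key for each argument. apply_moves: Moves the arm, as the interface text tells. Shifts and turns lie within -1 to 1; 1 stands for 0.3 m of shift or 2 rad of turn. Its arguments: {"type":"object","properties":{"targets":{"type":"array","items":{"type":"array","items":{"type":"number","minimum":-1,"maximum":1}}},"squeeze":{"type":"number"}},"required":["targets"]}

```bash
mkdir -p pics; ls; cat > h.py <<'E'
from rig import env
import numpy as np, cv2, pickle
def snap(n,tag):
    d=env.get_image(n); cv2.imwrite(f'pics/{tag}.png',d['img']); pickle.dump(d,open(f'{tag}.pkl','wb')); return d
def load(tag): return pickle.load(open(f'{tag}.pkl','rb'))
def cloud(d):
    K=np.array(d['intrinsics']);z=d['z_map'];v,u=np.mgrid[:480,:640]
    x=(u-K[0,2])/K[0,0]*z;y=(v-K[1,2])/K[1,1]*z
    P=np.stack([x,-y,-z],-1)
    R=np.array(d['rotation']); 
    return P@R.T+np.array(d['position'])
E
python3 - <<'E'
from h import *
for n in['scene','top','wrist']:
    d=snap(n,n+'0'); print(n,[ (k,np.round(d[k],3).tolist()) for k in d if k not in('img','z_map')])
print(env.sense())
E
```

```text
pics
scene [('intrinsics', [[518.588, 0.0, 318.626], [0.0, 518.588, 241.728], [0.0, 0.0, 1.0]]), ('position', [-0.132, -0.527, 0.859]), ('rotation', [0.853, 0.004, -0.753])]
top [('intrinsics', [[618.034, 0.0, 316.911], [0.0, 618.034, 229.886], [0.0, 0.0, 1.0]]), ('position', [0.293, 0.153, 1.696]), ('rotation', [0.12, -0.009, -1.567])]
wrist [('intrinsics', [[350.808, 0.0, 319.309], [0.0, 350.808, 236.068], [0.0, 0.0, 1.0]]), ('position', [0.077, 0.6, 0.383]), ('rotation', [-0.289, 0.002, 1.313])]
{'time': 0.15, 'q': array([ 1.22560052e+00,  1.30985411e-01,  1.48900662e+00,  3.75832284e-05,
        1.52300633e+00, -8.54178994e-02]), 'dq': array([ 0.00085662, -0.00198509, -0.00187136,  0.00032862, -0.00054771,
       -0.00142809]), 'tau': array([ 6.69266810e-04, -5.60477006e+01, -4.92333627e+01,  7.68658239e-02,
        3.05802980e-02, -2.72722031e-05]), 'tcp_pos': array([0.15394873, 0.57946925, 0.21784215]), 'eef_rot': array([-3.14143533e+00,  1.39737769e-03,  1.31101671e+00]), 'force': array([-0.57162471,  0.28650886,  0.03201646]), 'ft_torque': array([-0.01384627, -0.02831224,  0.00689269]), 'finger_gap': 0.09310236938804234}
```

```bash
sed -i "s/R=np.array(d\['rotation'\]);/R=Rotation.from_euler('xyz',d['rotation']).as_matrix()/; 2a from scipy.spatial.transform import Rotation" h.py; python3 - <<'E'
from h import *
for n in['scene','top','wrist']:
    P=cloud(load(n+'0')); print(n,P[240,320],P[400,320],P[240,100])
E
```

```text
scene [0.5228117  0.17167344 0.02724104] [ 0.23250161 -0.13679058 -0.0004596 ] [ 0.37435208  1.53282494 -0.74253983]
top [ 0.46972276  0.13009292 -0.00337511] [0.04012933 0.12876857 0.00656983] [0.46597139 0.73364259 0.00423882]
wrist [ 0.2012549   0.56701493 -0.02996103] [ 0.40713895  0.51287033 -0.00052388] [ 0.22613529 -0.20186511 -0.73854625]
```

View pics/top0.png

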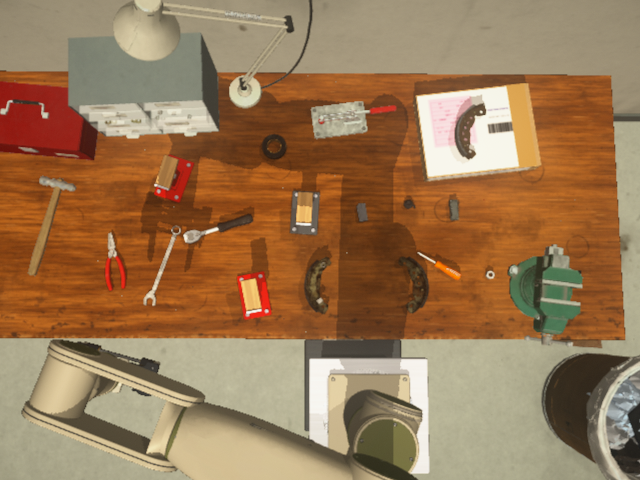

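View pics/scene0.png

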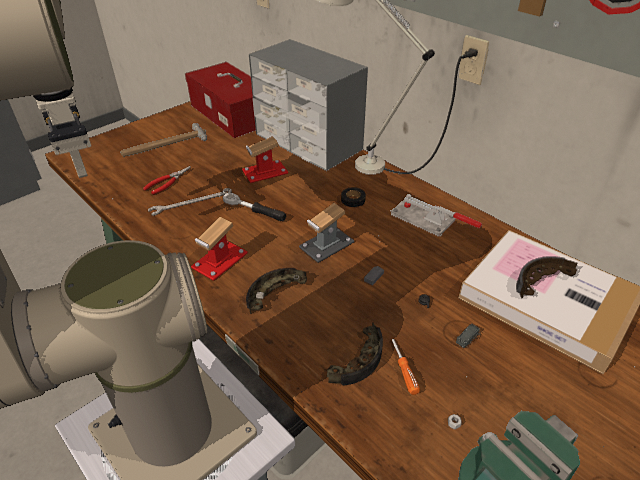

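View pics/wrist0.png

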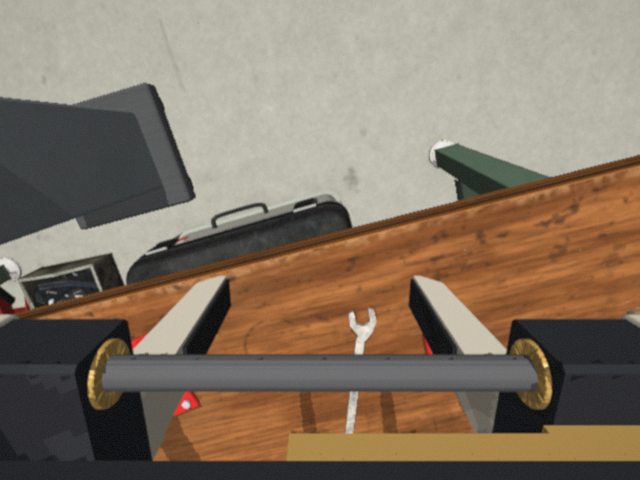

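```bash
python3 - <<'E'
from h import *
a=load('top0')['img'][170:255,280:480]; b=load('scene0')['img'][195:355,290:490]
cv2.imwrite('pics/c1.png',cv2.resize(a,None,fx=4,fy=4,interpolation=2)); cv2.imwrite('pics/c2.png',cv2.resize(b,None,fx=3.7,fy=3.7,interpolation=2))
P=cloud(load('top0'));S=cloud(load('scene0'))
for u,v in[(362,212),(454,208),(409,203),(305,200),(305,224),(296,205),(314,205)]: print(u,v,P[v,u])
for u,v in[(373,274),(468,335),(425,300),(327,216)]: print(u,v,S[v,u])
E
```

```text
362 212 [0.54655416 0.01466063 0.00994503]
454 208 [ 0.5575515  -0.23763866  0.01963422]
409 203 [ 0.57134413 -0.11450548  0.01632454]
305 200 [0.56453602 0.17110051 0.09645839]
305 224 [0.50208926 0.17078592 0.0888687 ]
296 205 [0.56589681 0.19696906 0.00510693]
314 205 [0.56538899 0.14716511 0.00991401]
373 274 [0.54429883 0.01481395 0.00870079]
468 335 [ 0.54733642 -0.24322258  0.01738832]
425 300 [ 0.56670122 -0.11917267  0.00944242]
327 216 [0.54265339 0.16824179 0.09315727]
```

View pics/c1.png

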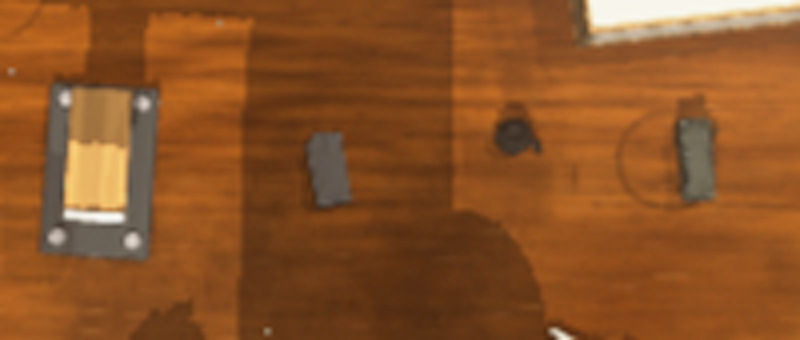

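View pics/c2.png

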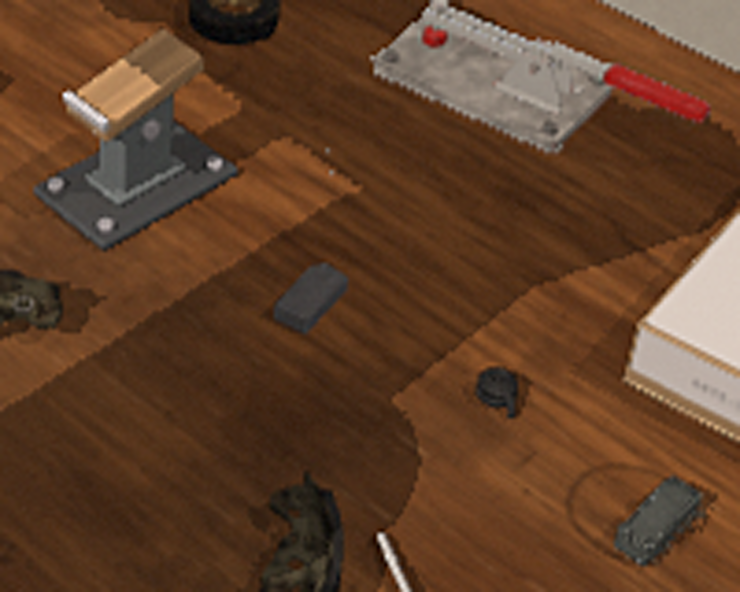

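```bash
cat >> h.py <<'E'
def ray(d,uv,zpl):
    K=np.array(d['intrinsics']);R=Rotation.from_euler('xyz',d['rotation']).as_matrix();o=np.array(d['position'])
    uv=np.atleast_2d(np.array(uv,float)); r=np.c_[(uv[:,0]-K[0,2])/K[0,0],-(uv[:,1]-K[1,2])/K[1,1],-np.ones(len(uv))]@R.T
    t=(zpl-o[2])/r[:,2]; return o+r*np.reshape(t,(-1,1))
def rect(d,mask,z):
    c,_=cv2.findContours(mask.astype(np.uint8),0,1); c=max(c,key=cv2.contourArea)[:,0]
    P=ray(d,c,z)[:,:2]; r=cv2.minAreaRect((P*1000).astype(np.float32)); return r,P
E
python3 - <<'E'
from h import *
d=load('top0');img=d['img'].astype(int);P=cloud(d)
sat=img.max(2)-img.min(2)
m=np.zeros((480,640),bool); w=(slice(195,230),slice(350,378)); m[w]=(img[w][...,2]-img[w][...,0])<25
print(m.sum(),rect(d,m,0.013)[0])
m2=np.zeros((480,640),bool);w=(slice(190,235),slice(438,470)); m2[w]=(img[w][...,2]-img[w][...,0])<25
print('pad',rect(d,m2,0.019)[0])
w=(slice(180,250),slice(280,330)); Q=P[w].reshape(-1,3); Q=Q[(Q[:,2]>0.075)&(Q[:,2]<.12)]
c=Q.mean(0);A=np.c_[Q[:,:2]-c[:2],np.ones(len(Q))];s=np.linalg.lstsq(A,Q[:,2],rcond=None)[0];print('bed pts',len(Q),c,s,cv2.minAreaRect((Q[:,:2]*1000).astype(np.float32)))
print('slopedir',np.arctan2(s[1],s[0]))
# foot plate dark grey
wm=np.zeros((480,640),bool); wm[w]=(np.abs(img[w][...,2]-img[w][...,0])<25)|(P[w][...,2]>.07)
print('foot',rect(d,wm,0.008)[0])
# scene
S=load('scene0');im=S['img'].astype(int);m=np.zeros((480,640),bool);w=(slice(260,290),slice(357,390));m[w]=(im[w][...,2]-im[w][...,0])<18
print('scene stone (top+sides)',m.sum(),rect(S,m,.0095)[0])
E
```

```text
128 ((545.9368896484375, 16.019248962402344), (46.59418487548828, 21.0103702545166), 9.91269302368164)
pad ((556.9091186523438, -230.18814086914062), (1.9305057525634766, 3.9683845043182373), 44.79390335083008)
bed pts 503 [0.54402605 0.17470106 0.09498904] [ 0.18172642 -0.01873602  0.09498904] ((544.5003662109375, 174.79701232910156), (39.931949615478516, 87.26953125), 86.3469009399414)
slopedir -0.1027371317586191
foot ((545.5543823242188, 173.4403839111328), (71.17892456054688, 116.37833404541016), 86.68574523925781)
scene stone (top+sides) 214 ((543.1088256835938, 11.42602825164795), (58.437164306640625, 27.57094955444336), 9.00564193725586)
```

apply_moves:
  targets:
    - [0,0.65,-0.94,0,0,0,0.21]
    - [0,0.65,-0.94,0,0,0,0.21]
    - [0,0.65,-0.94,0,0,0,0.21]
    - [0,0.65,-0.94,0,0,0,0.21]
    - [0,0.65,-0.94,0,0,0,0.21]
    - [0,0.65,-0.94,0,0,0,0.21]
    - [0,0.65,-0.94,0,0,0,0.21]
    - [0,0.65,-0.94,0,0,0,0.21]

```text
time: 0.95
tcp_pos: [0.3517, 0.2938, 0.2185]
eef_rot: [3.141, 0.002, 1.725]
force: [0.6, -0.4, -1.0]
finger_gap: 0.0926
```

apply_moves:
  targets:
    - [0,0.65,-0.94,0,0,0,0]
    - [0,0.65,-0.94,0,0,0,0]
    - [0,0.65,-0.94,0,0,0,0]
    - [0,0.65,-0.94,0,0,0,0]
    - [0,0.65,-0.94,0,0,0,0]
    - [0,0.65,-0.94,0,0,0,0]
    - [0,0.65,-0.94,0,0,0,0]
    - [0,0.65,-0.94,0,0,0,0]

```text
time: 1.75
tcp_pos: [0.5458, 0.0123, 0.2178]
eef_rot: [-3.141, 0.001, 1.727]
force: [-0.2, 0.5, -0.3]
finger_gap: 0.0928
```

```bash
python3 - <<'E'
from h import *
d=snap('wrist','wrist1'); print(d['position'],d['rotation'],env.sense()['tcp_pos'])
E
```

```text
[ 0.46761207 -0.00051572  0.38326289] [-2.88747430e-01  8.42640077e-04  1.72892059e+00] [0.54470228 0.01445592 0.21777323]
```

View pics/wrist1.png

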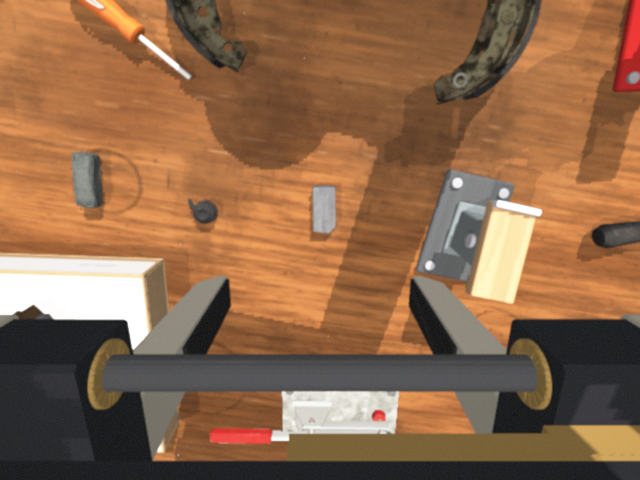

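```bash
python3 - <<'E'
from h import *
i=load('wrist1')['img']
cv2.imwrite('pics/c3.png',cv2.resize(i[175:245,295:355],None,fx=8,fy=8,interpolation=2))
cv2.imwrite('pics/c4.png',cv2.resize(i[165:310,410:550],None,fx=4,fy=4,interpolation=2))
E
```

```text
(no output)
```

View pics/c3.png

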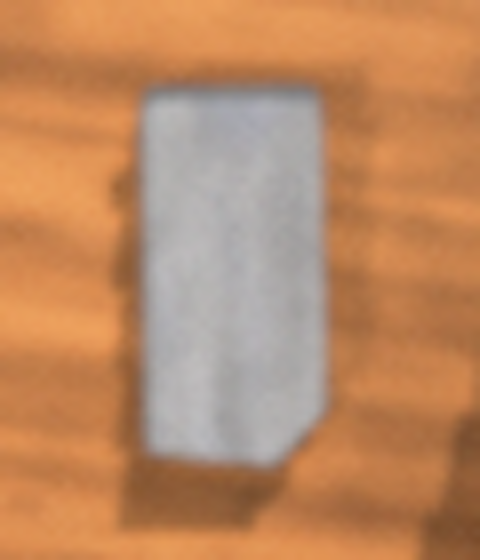

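View pics/c4.png

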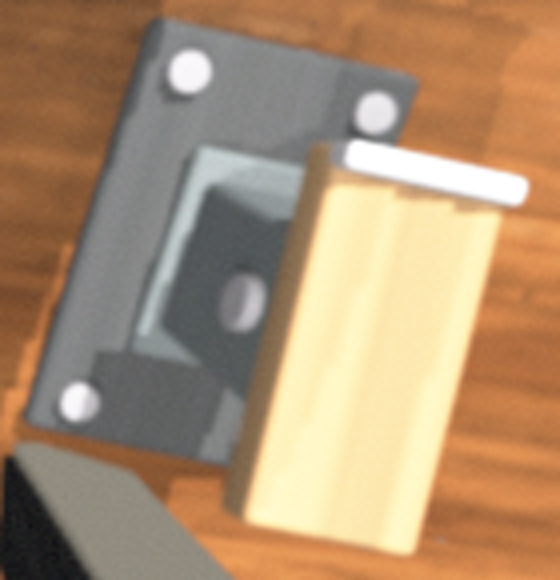

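```bash
python3 - <<'E'
from h import *
d=load('wrist1')
c=np.array([[143,94],[321,94],[328,467],[147,458]])/8+[295,175]-0.44
W=ray(d,c,.013); print(W.round(4)); m=W.mean(0); print('mid',m)
L=(W[0]+W[1]-W[2]-W[3])/2; print('len',np.linalg.norm(L),'wid',np.linalg.norm(W[0]-W[1]),np.linalg.norm(W[3]-W[2]),'ang',np.degrees(np.arctan2(-L[1],-L[0])))
b=np.array([[330,180],[500,208],[415,553],[243,520]])/4+[410,165]-0.4
B=np.vstack([ray(d,b[:2],.0867),ray(d,b[2:],.1033)]); print(B.round(4)); print('mid',B.mean(0)); U=(B[2]+B[3]-B[0]-B[1])/2; print('len',np.linalg.norm(U),'yaw',np.arctan2(U[1],U[0]),'w',np.linalg.norm(B[0]-B[1]),np.linalg.norm(B[2]-B[3]))
P=cloud(d); print(P[205:215,318:330,2].mean())
Q=P[165:310,470:550].reshape(-1,3);Q=Q[(Q[:,2]>.08)&(Q[:,2]<.115)]
c=Q.mean(0);A=np.c_[Q[:,:2]-c[:2],np.ones(len(Q))];print(c,np.linalg.lstsq(A,Q[:,2],rcond=None)[0])
E
```

```text
[[0.5233 0.0007 0.013 ]
 [0.5196 0.0239 0.013 ]
 [0.5699 0.0336 0.013 ]
 [0.5726 0.0088 0.013 ]]
mid [0.54632611 0.01674058 0.013     ]
len 0.05061769604666147 wid 0.023507198217817417 0.02487071031085082 ang 10.118341455823455
[[0.5076 0.1565 0.0867]
 [0.5078 0.1947 0.0867]
 [0.5835 0.191  0.1033]
 [0.5817 0.1514 0.1033]]
mid [0.54515702 0.17338278 0.095     ]
len 0.0768030458642678 yaw -0.058582466862215694 w 0.038209287484011596 0.03969633401101795
0.012523160714591778
[0.54179555 0.17160561 0.0933113 ] [0.18960589 0.05914438 0.0933113 ]
```

apply_moves:
  targets:
    - [0,0.005,0.003,-0.15,0,0,0.008]
    - [0,0.005,0.003,-0.3,0,0,0.008]
    - [0,0.005,0.003,-0.45,0,0,0.008]
    - [0,0.005,0.003,-0.57,0,0,0.008]
    - [0,0.005,0.003,-0.61,0,0,0.008]
    - [0,0.005,0.003,-0.61,0,0,0.008]
    - [0,0.005,0.003,-0.61,0,0,0.008]

```text
time: 2.5
tcp_pos: [0.5468, 0.0175, 0.0375]
eef_rot: [3.139, 0.0, 1.748]
force: [0.7, -0.1, -0.2]
finger_gap: 0.0933
```

```bash
python3 - <<'E'
from h import *
d=snap('wrist','wrist2'); s=env.sense(); print(s['tcp_pos'],s['eef_rot'],s['force'])
E
```

```text
[0.54753379 0.0171943  0.03826745] [3.13786382e+00 7.88411348e-04 1.74754462e+00] [0.25649322 0.16509926 0.30318134]
```

View pics/wrist2.png

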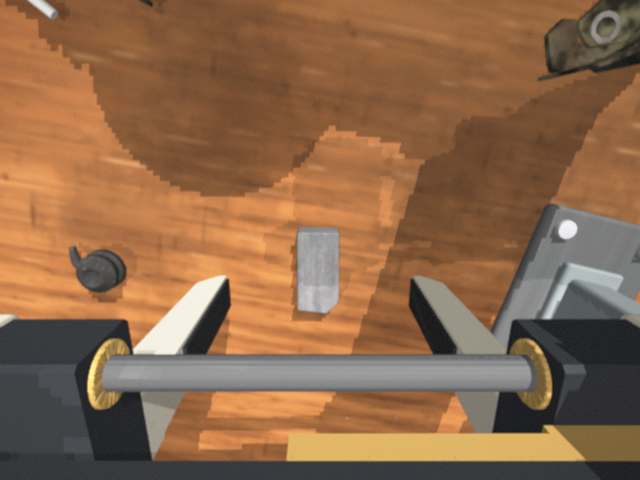

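apply_moves:
  targets:
    - [0,0,0,-0.06,0,0,0]
    - [0,0,0,-0.09,0,0,0]
    - [0,0,0,-0.105,0,0,0]
    - [0,0,0,-0.11,0,0,0]
    - [0,0,0,-0.11,0,0,0]
    - [0,0,0,-0.11,0,0,0]

```text
time: 3.15
tcp_pos: [0.5461, 0.0167, 0.0033]
eef_rot: [3.141, 0.0, 1.747]
force: [-0.2, -0.5, -0.6]
finger_gap: 0.0927
```

```bash
python3 - <<'E'
from h import *
d=snap('wrist','wrist3'); s=env.sense(); print(s['tcp_pos'],s['eef_rot'],s['force'])
E
```

```text
[0.54609305 0.01674276 0.00324686] [3.14073689e+00 2.17151687e-04 1.74699391e+00] [-0.39253595  0.52834576 -0.8971774 ]
```

View pics/wrist3.png

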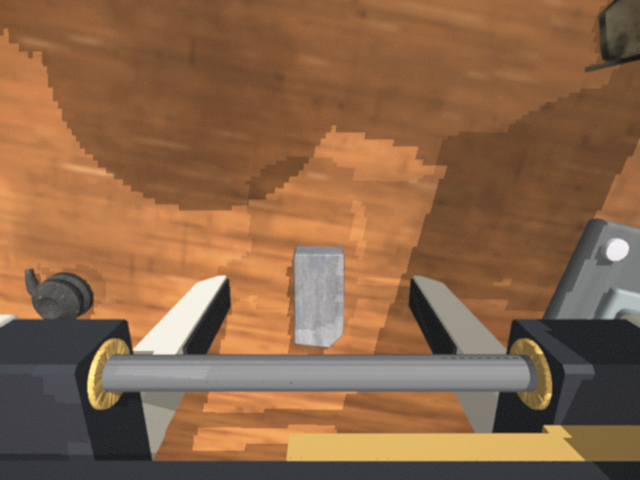

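apply_moves:
  targets:
    - [1,0,0,0,0,0,0]
    - [1,0,0,0,0,0,0]
    - [1,0,0,0,0,0,0]
    - [1,0,0,0,0,0,0]
    - [1,0,0,0,0,0,0]
    - [1,0,0,0,0,0,0]
    - [1,0,0,0,0,0,0]
    - [1,0,0,0,0,0,0]
  squeeze: 25

```text
time: 4.0
tcp_pos: [0.5456, 0.0168, 0.0026]
eef_rot: [-3.142, -0.0, 1.747]
force: [-0.4, -0.0, -0.6]
finger_gap: 0.0337
```

```bash
python3 - <<'E'
from h import *
d=snap('wrist','wrist4'); s=env.sense(); print(s['tcp_pos'],s['eef_rot'],s['force'],s['finger_gap'])
E
```

```text
[0.54559464 0.01676718 0.00262123] [-3.14156401e+00  2.99734819e-06  1.74698845e+00] [ 0.43622441 -0.38067248  0.10381835] 0.02938278726025794
```

View pics/wrist4.png

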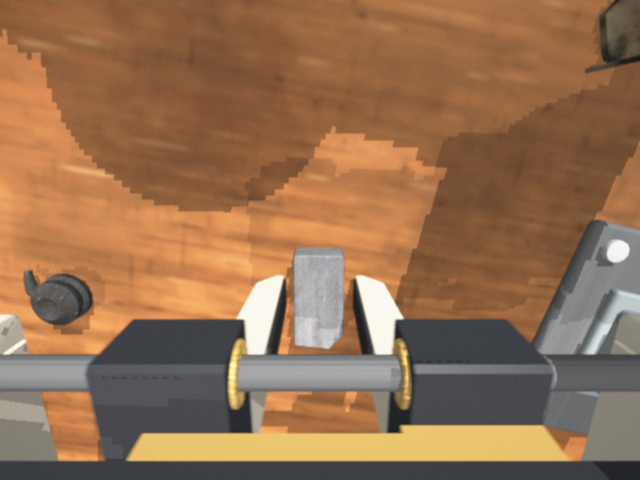

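Still closing; a few more rows, then a small lift.

apply_moves:
  targets:
    - [1,0,0,0,0,0,0]
    - [1,0,0,0,0,0,0]
    - [1,0,0,0,0,0,0]
    - [1,0,0,0,0,0,0]

```text
time: 4.45
tcp_pos: [0.5456, 0.0168, 0.0026]
eef_rot: [-3.142, 0.0, 1.747]
force: [0.4, 0.1, -0.6]
finger_gap: 0.0247
```

apply_moves:
  targets:
    - [1,0,0,0.05,0,0,0]
    - [1,0,0,0.13,0,0,0]
    - [1,0,0,0.28,0,0,0]
    - [1,0,0,0.43,0,0,0]
    - [1,0,0,0.55,0,0,0]
    - [1,0,0,0.6,0,0,0]
    - [1,0,0,0.6,0,0,0]

```text
time: 5.15
tcp_pos: [0.5474, 0.0167, 0.186]
eef_rot: [3.136, 0.001, 1.747]
force: [-0.6, -0.1, -0.8]
finger_gap: 0.0245
```

```bash
python3 - <<'E'
from h import *
d=snap('wrist','wrist5'); s=env.sense(); print(s['tcp_pos'],s['eef_rot'],s['force'],s['finger_gap'])
E
```

```text
[0.54598983 0.016767   0.18314094] [3.14003161e+00 3.84653533e-04 1.74701271e+00] [ 0.22815595  1.01171371 -0.61147268] 0.024660523788518064
```

View pics/wrist5.png

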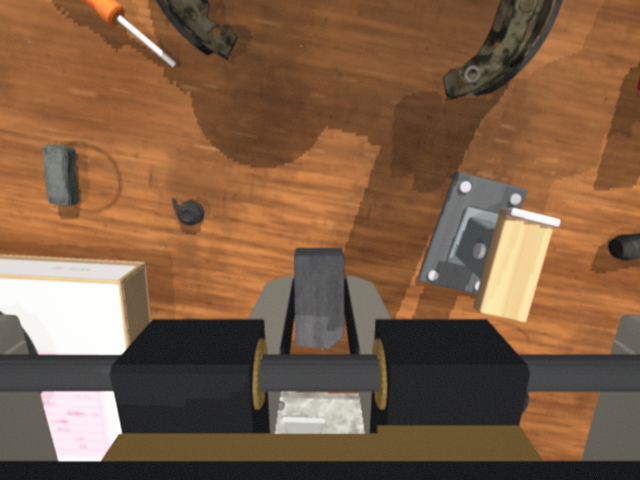

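```bash
python3 - <<'E'
from h import *
ps=-.06
R1=Rotation.from_euler('z',ps)*Rotation.from_euler('y',-.21)*Rotation.from_euler('xyz',[np.pi,0,np.pi/2])
R0=Rotation.from_euler('xyz',[np.pi,0,1.747])
print('tool z',R1.apply([0,0,1]),'euler',R1.as_euler('xyz'))
rv=(R1*R0.inv()).as_rotvec();print('turn units',rv/2)
n=-R1.apply([0,0,1]); t=np.array([.545,.1735,.095])+.0028*n; print('contact tcp',t)
h=t+[0,0,.06]; print('hover',h,(h-[.5458,.0168,.183])/.3)
E
```

```text
tool z [ 0.20808478 -0.01250009 -0.97803091] euler [2.93159265e+00 2.22044605e-16 1.51079633e+00]
turn units [ 0.00611142 -0.10506617 -0.11766669]
contact tcp [0.54441736 0.173535   0.09773849]
hover [0.54441736 0.173535   0.15773849] [-0.00460879  0.52245    -0.08420504]
```

apply_moves:
  targets:
    - [1,0,0.1,0,0,0,0]
    - [1,0,0.22,0,0,-0.03,-0.04]
    - [1,0,0.36,0,0.002,-0.06,-0.08]
    - [1,-0.005,0.48,-0.04,0.004,-0.09,-0.1]
    - [1,-0.005,0.52,-0.08,0.006,-0.105,-0.118]
    - [1,-0.005,0.52,-0.08,0.006,-0.105,-0.118]
    - [1,-0.005,0.52,-0.08,0.006,-0.105,-0.118]
    - [1,-0.005,0.52,-0.08,0.006,-0.105,-0.118]

```text
time: 6.0
tcp_pos: [0.5441, 0.1718, 0.158]
eef_rot: [2.933, 0.001, 1.51]
force: [0.4, 0.3, -0.4]
finger_gap: 0.0246
```

```bash
python3 - <<'E'
from h import *
d=snap('wrist','wrist6'); s=env.sense(); print(s['tcp_pos'],s['eef_rot'],s['force'],s['finger_gap'])
e=snap('scene','scene6');cv2.imwrite('pics/c6.png',cv2.resize(e['img'][130:270,260:420],None,fx=4.2,fy=4.2,interpolation=2))
E
```

```text
[0.54453346 0.17176796 0.15855897] [2.93234004e+00 5.57430875e-04 1.50932868e+00] [-0.44686852  0.88266907 -0.96551007] 0.024834314766321298
```

View pics/wrist6.png

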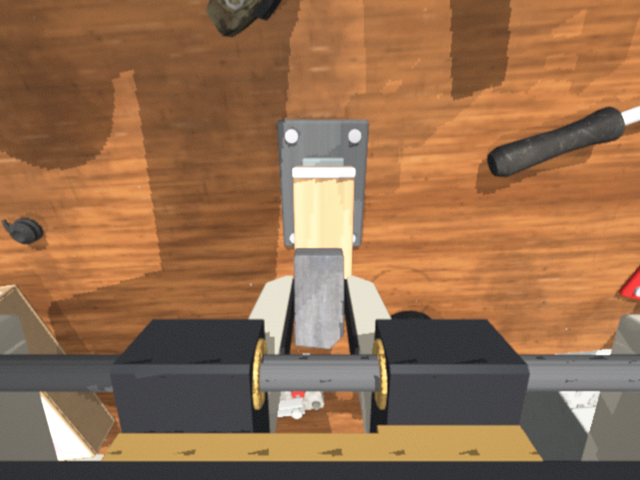

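View pics/c6.png

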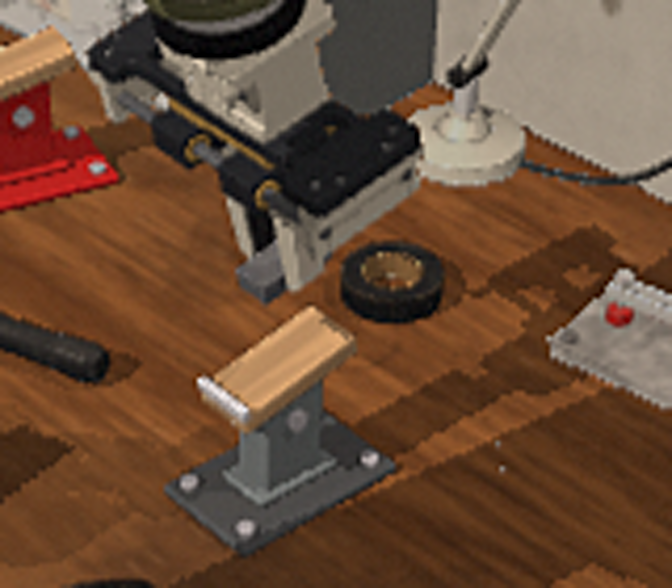

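```bash
python3 - <<'E'
from h import *
d=load('wrist6');cv2.imwrite('pics/c7.png',cv2.resize(d['img'][115:290,265:385],None,fx=4.5,fy=4.5,interpolation=2)[:600*2])
cv2.imwrite('pics/c7.png',cv2.resize(d['img'][155:285,275:375],None,fx=4.5,fy=4.5,interpolation=2))
E
```

```text
(no output)
```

View pics/c7.png

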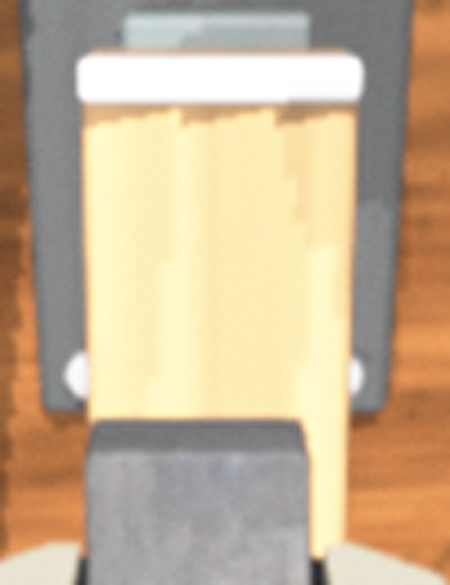

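```bash
python3 - <<'E'
from h import *
d=load('wrist6')
K=np.array(d['intrinsics']);R=Rotation.from_euler('xyz',d['rotation']).as_matrix();o=np.array(d['position'])
ps=-.06;B=(Rotation.from_euler('z',ps)*Rotation.from_euler('y',-.21)).as_matrix()
m=np.array([.545,.1735,.095])
def isect(c,off):
    uv=np.array(c)/4.5+[275,155]-.4
    r=np.r_[(uv[0]-K[0,2])/K[0,0],-(uv[1]-K[1,2])/K[1,1],-1]@R.T
    p=m+B[:,2]*off; t=(p-o)@B[:,2]/(r@B[:,2]); return (o+r*t-m)@B
for c in[(83,107),(356,107),(83,120),(356,120),(90,410),(348,410)]: print('bed',c,isect(c,0).round(4))
s=env.sense();tc=(s['tcp_pos']-m)@B;print('tcp in bed frame',tc)
# stone top face: 10.2mm behind tip
for c in[(88,452),(307,452),(87,540),(309,540)]: print('stone',isect(c,tc[2]+.0102).round(4))
for c in[(95,422),(303,422)]: print('stone low edge',isect(c,tc[2]-.0028).round(4))
print(o,d['rotation'])
E
```

```text
bed (83, 107) [-0.0382 -0.0191  0.    ]
bed (356, 107) [-0.0383  0.02   -0.    ]
bed (83, 120) [-0.0364 -0.0191  0.    ]
bed (356, 120) [-0.0365  0.02    0.    ]
bed (90, 410) [ 0.0074 -0.0189  0.    ]
bed (348, 410) [0.0073 0.0201 0.    ]
tcp in bed frame [ 0.01316783 -0.00170921  0.06251229]
stone [-0.0118 -0.0138  0.0727]
stone [-0.0118  0.0089  0.0727]
stone [-0.0019 -0.0141  0.0727]
stone [-0.002   0.0093  0.0727]
stone low edge [-0.0107 -0.014   0.0597]
stone low edge [-0.0107  0.0093  0.0597]
[0.43241658 0.17820655 0.3033215 ] [-4.97702097e-01  9.71704853e-04  1.51202877e+00]
```

apply_moves:
  targets:
    - [1,-0.005,0.01,-0.05,0,0,0]
    - [1,-0.007,0.01,-0.11,0,0,0]
    - [1,-0.009,0.01,-0.16,0,0,0]
    - [1,-0.01,0.01,-0.179,0,0,0]
    - [1,-0.01,0.01,-0.179,0,0,0]
    - [1,-0.01,0.01,-0.179,0,0,0]

```text
time: 6.7
tcp_pos: [0.5414, 0.1758, 0.1053]
eef_rot: [2.931, 0.0, 1.51]
force: [-0.8, -0.2, -0.4]
finger_gap: 0.025
```

```bash
python3 - <<'E'
from h import *
d=snap('wrist','wrist8'); s=env.sense(); print(s['tcp_pos'],s['eef_rot'],s['force'],s['finger_gap'])
e=snap('scene','scene8');cv2.imwrite('pics/c8.png',cv2.resize(e['img'][150:270,260:420],None,fx=4.2,fy=4.2,interpolation=2))
B=(Rotation.from_euler('z',-.06)*Rotation.from_euler('y',-.21)).as_matrix();print((s['tcp_pos']-[.545,.1735,.095])@B)
E
```

```text
[0.54173594 0.17589376 0.10577045] [ 2.93054231e+00 -2.42801356e-04  1.51006069e+00] [0.17741868 0.47660772 0.40641788] 0.02479056111308038
[-0.00108179  0.00219373  0.01124296]
```

View pics/wrist8.png

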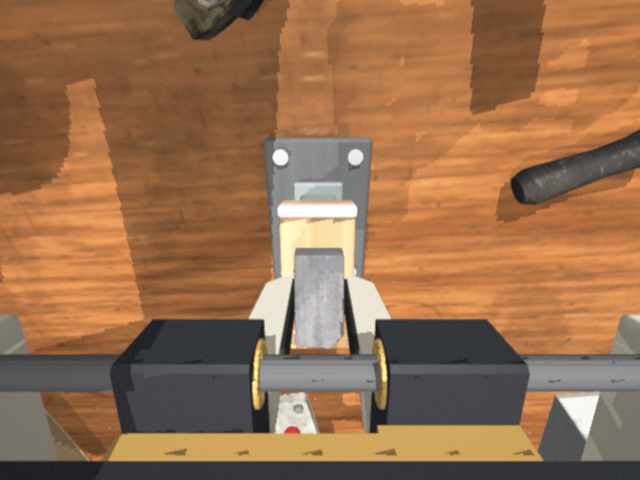

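View pics/c8.png

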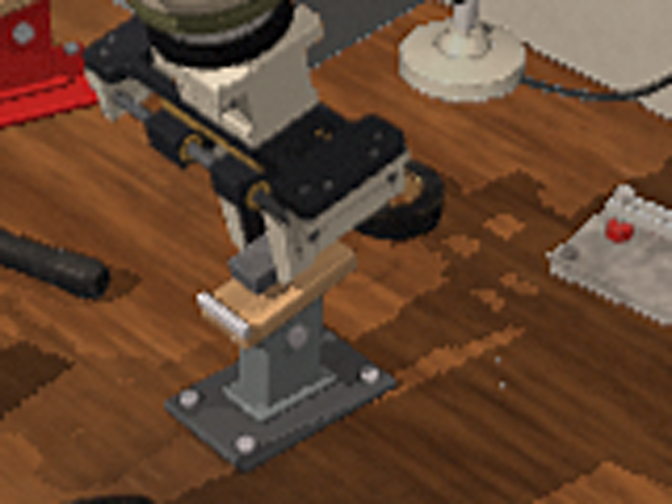

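apply_moves:
  targets:
    - [1,0.001,-0.003,-0.007,0,0,0]
    - [1,0.003,-0.003,-0.013,0,0,0]
    - [1,0.004,-0.003,-0.018,0,0,0]
    - [1,0.005,-0.003,-0.022,0,0,0]
    - [1,0.005,-0.003,-0.022,0,0,0]
    - [1,0.005,-0.003,-0.022,0,0,0]

```text
time: 7.4
tcp_pos: [0.5426, 0.1749, 0.0983]
eef_rot: [2.932, 0.0, 1.51]
force: [-0.8, 0.9, -0.8]
finger_gap: 0.0247
```

apply_moves:
  targets:
    - [1,0.0004,0,-0.0015,0,0,0]
    - [1,0.0004,0,-0.0015,0,0,0]

```text
time: 7.6
tcp_pos: [0.5427, 0.1749, 0.0979]
eef_rot: [2.932, 0.0, 1.51]
force: [-0.1, -0.3, -0.9]
finger_gap: 0.0245
```

```bash
python3 - <<'E'
from h import *
d=snap('wrist','wrist9'); s=env.sense(); print(s['tcp_pos'],s['eef_rot'],s['force'],s['finger_gap'])
e=snap('scene','scene9');cv2.imwrite('pics/c9.png',cv2.resize(e['img'][180:240,290:370],None,fx=8,fy=8,interpolation=2))
B=(Rotation.from_euler('z',-.06)*Rotation.from_euler('y',-.21)).as_matrix();print((s['tcp_pos']-[.545,.1735,.095])@B)
E
```

```text
[0.54272468 0.17488757 0.09789316] [2.93172973e+00 1.65567746e-04 1.51016290e+00] [ 0.01869729 -0.71992221 -0.57063385] 0.024714737443103964
[-0.00169959  0.00124864  0.0033204 ]
```

View pics/c9.png

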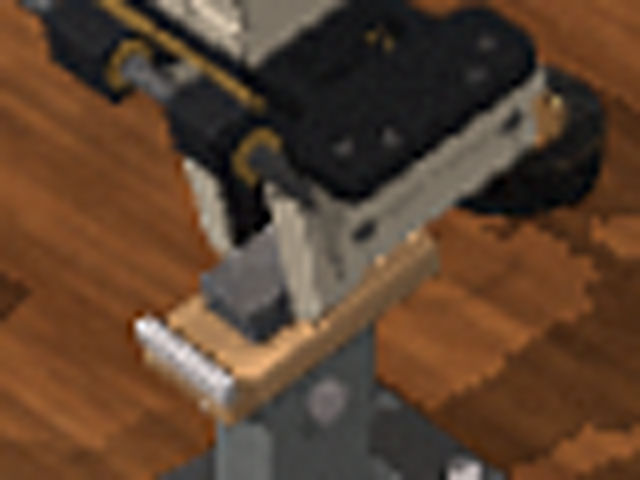

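View pics/wrist9.png

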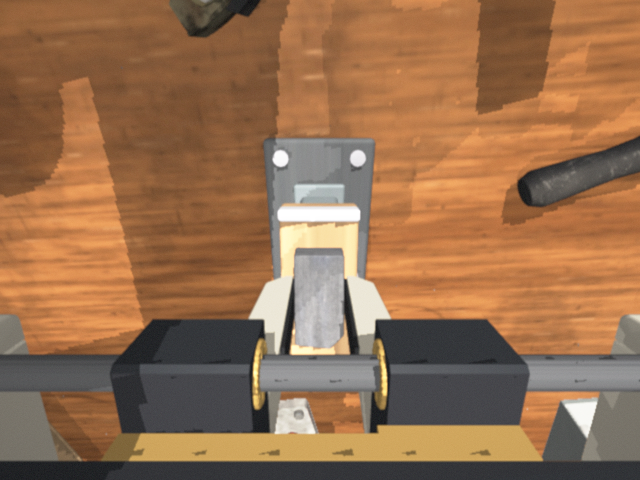

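apply_moves:
  targets:
    - [1,0.0004,0,-0.0015,0,0,0]
    - [1,0.0004,0,-0.0015,0,0,0]

```text
time: 7.9
tcp_pos: [0.5428, 0.1749, 0.0974]
eef_rot: [2.932, 0.0, 1.51]
force: [0.7, -0.8, 0.1]
finger_gap: 0.0246
```

apply_moves:
  targets:
    - [1,0.0004,0,-0.0015,0,0,0]
    - [1,0.0004,0,-0.0015,0,0,0]

```text
time: 8.1
tcp_pos: [0.543, 0.1749, 0.0971]
eef_rot: [2.932, 0.0, 1.51]
force: [-0.6, -0.5, 0.6]
finger_gap: 0.0248
```

apply_moves:
  targets:
    - [1,0.0004,0,-0.0015,0,0,0]
    - [1,0.0004,0,-0.0015,0,0,0]

```text
time: 8.3
tcp_pos: [0.543, 0.1749, 0.0971]
eef_rot: [2.932, 0.0, 1.51]
force: [-4.9, -1.7, 6.6]
finger_gap: 0.0247
```

apply_moves:
  targets:
    - [1,0.0004,0,-0.0015,0,0,0]
    - [1,0.0004,0,-0.0015,0,0,0]

```text
time: 8.5
tcp_pos: [0.543, 0.1749, 0.0971]
eef_rot: [2.932, 0.0, 1.51]
force: [-9.8, -1.3, 11.4]
finger_gap: 0.0245
```

apply_moves:
  targets:
    - [1,-0.0007,0,0.0026,0,0,0]
    - [1,-0.0007,0,0.0026,0,0,0]
    - [1,-0.0007,0,0.0026,0,0,0]
  squeeze: 5

```text
time: 8.8
tcp_pos: [0.5432, 0.175, 0.0971]
eef_rot: [2.931, -0.0, 1.51]
force: [-1.5, -0.1, 3.4]
finger_gap: 0.0249
```

apply_moves:
  targets:
    - [0.68,0,0,0,0,0,0]
    - [0.68,0,0,0,0,0,0]
    - [0.64,0,0,0,0,0,0]
    - [0.6,0,0,0,0,0,0]
    - [0.5,0,0,0,0,0,0]
    - [0.5,0,0,0,0,0,0]
    - [0.5,0,0,0,0,0,0]
    - [0.5,0,0,0,0,0,0]

```text
time: 9.6
tcp_pos: [0.543, 0.1749, 0.0969]
eef_rot: [2.932, 0.0, 1.51]
force: [-0.6, 0.4, -0.4]
finger_gap: 0.0462
```

```bash
python3 - <<'E'
from h import *
d=snap('wrist','wrist10'); s=env.sense(); print(s['tcp_pos'],s['eef_rot'],s['force'],s['finger_gap'])
e=snap('scene','scene10');cv2.imwrite('pics/c10.png',cv2.resize(e['img'][180:240,290:370],None,fx=8,fy=8,interpolation=2))
E
```

```text
[0.54303291 0.17488408 0.09688215] [2.93167114e+00 1.21454816e-04 1.51010214e+00] [ 0.32341602 -0.6016155   0.40236273] 0.046422912559956606
```

View pics/c10.png

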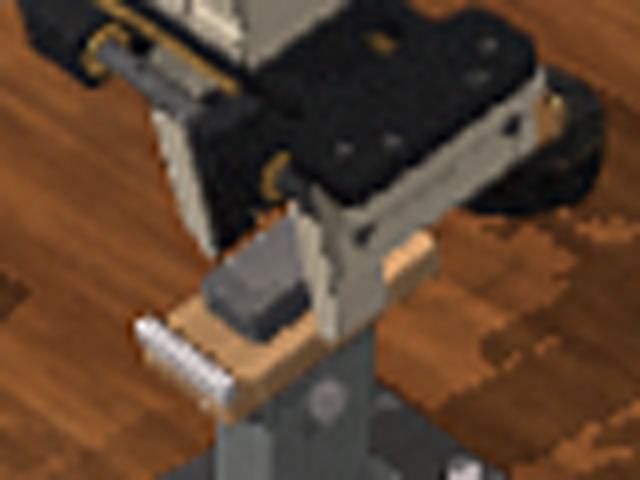

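View pics/wrist10.png

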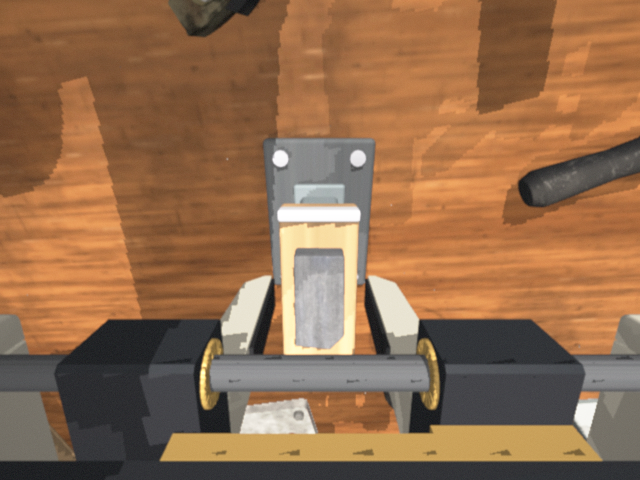

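Stone stays put at release, flat on the bed (wrist view: stone 295–344, 249–348 px inside bed 280–356). Now back off along the bed normal.

apply_moves:
  targets:
    - [0.5,-0.007,0,0.033,0,0,0]
    - [0.5,-0.028,0,0.13,0,0,0]
    - [0.5,-0.056,0,0.26,0,0,0]
    - [0.5,-0.084,0,0.39,0,0,0]
    - [0.5,-0.084,0,0.39,0,0,0]
    - [0.5,-0.084,0,0.39,0,0,0]

```text
time: 10.3
tcp_pos: [0.5186, 0.1752, 0.2162]
eef_rot: [2.928, -0.001, 1.51]
force: [0.0, -0.8, -1.1]
finger_gap: 0.0467
```

```bash
python3 - <<'E'
from h import *
d=snap('wrist','wrist11'); s=env.sense(); print(s['time'],s['tcp_pos'],s['force'],s['finger_gap'])
e=snap('scene','scene11');cv2.imwrite('pics/c11.png',cv2.resize(e['img'][180:240,290:370],None,fx=8,fy=8,interpolation=2))
cv2.imwrite('pics/c12.png',cv2.resize(d['img'][120:330,240:400],None,fx=2.8,fy=2.8,interpolation=2))
E
```

```text
10.35 [0.51777982 0.17491718 0.21422037] [-0.2419812  -0.28178157 -0.81380993] 0.046332999790332174
```

View pics/c11.png

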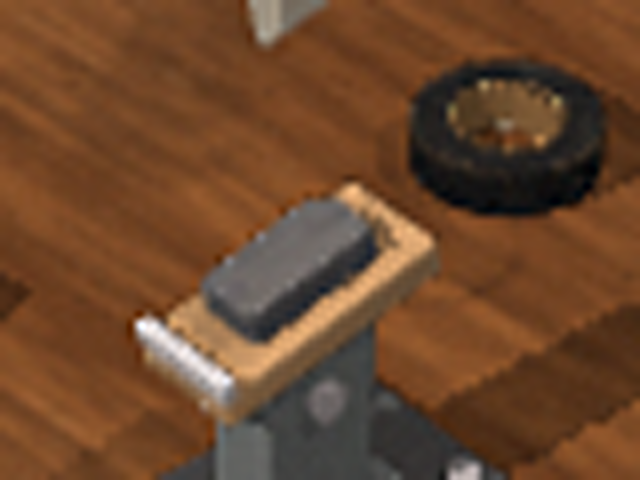

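View pics/c12.png

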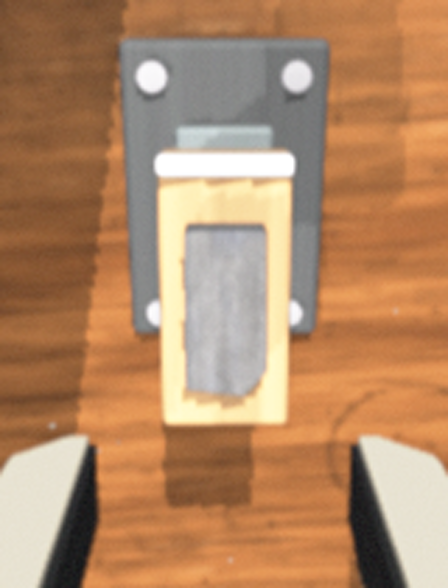

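```bash
python3 - <<'E'
from h import *
d=load('wrist11')
K=np.array(d['intrinsics']);R=Rotation.from_euler('xyz',d['rotation']).as_matrix();o=np.array(d['position'])
B=(Rotation.from_euler('z',-.06)*Rotation.from_euler('y',-.21)).as_matrix();m=np.array([.545,.1735,.095])
def isect(c,off):
    uv=np.array(c)/2.8+[240,120]-.3
    r=np.r_[(uv[0]-K[0,2])/K[0,0],-(uv[1]-K[1,2])/K[1,1],-1]@R.T
    p=m+B[:,2]*off; t=(p-o)@B[:,2]/(r@B[:,2]); return (o+r*t-m)@B
for c in[(160,180),(293,180),(288,424),(164,424)]: print('bed',isect(c,0).round(4))
for c in[(186,230),(267,230),(266,395),(187,392)]: print('stone',isect(c,.013).round(4))
P=cloud(d);Q=((P-m)@B)[206:255,309:332];print('stone top depth above bed',np.median(Q[...,2]),np.polyfit(Q[...,0].ravel(),Q[...,2].ravel(),1))
E
```

```text
bed [-0.0382 -0.0186 -0.    ]
bed [-0.0382  0.0206 -0.    ]
bed [ 0.0391  0.0207 -0.    ]
bed [ 0.0391 -0.0186 -0.    ]
stone [-0.0258 -0.0106  0.013 ]
stone [-0.0258  0.0125  0.013 ]
stone [0.0244 0.0129 0.013 ]
stone [ 0.0234 -0.0108  0.013 ]
stone top depth above bed 0.012249196283896544 [-0.35833757  0.01213453]
```

```bash
python3 - <<'E'
from h import *
d=load('wrist11');B=(Rotation.from_euler('z',-.06)*Rotation.from_euler('y',-.21)).as_matrix();m=np.array([.545,.1735,.095])
Q=(cloud(d)-m)@B
for v in range(180,275,6): print(v,[tuple((Q[v,u,[0,2]]*1000).round(1)) for u in(302,312,320,328,338)])
for t in ['scene0','scene11']:
    e=load(t);Q=((cloud(e)-m)@B).reshape(-1,3);k=(abs(Q[:,0])<.02)&(abs(Q[:,1])<.008)&(abs(Q[:,2])<.03);q=Q[k];print(t,k.sum(),np.median(q[:,2]),np.polyfit(q[:,0],q[:,2],1))
e=snap('top','top12')
Q=((cloud(e)-m)@B).reshape(-1,3);k=(abs(Q[:,0])<.02)&(abs(Q[:,1])<.008)&(abs(Q[:,2])<.03);q=Q[k];print(k.sum(),np.median(q[:,2]),np.polyfit(q[:,0],q[:,2],1))
E
```

```text
180 [(np.float64(-42.0), np.float64(4.1)), (np.float64(-42.1), np.float64(4.9)), (np.float64(-41.9), np.float64(3.7)), (np.float64(-42.1), np.float64(4.5)), (np.float64(-41.9), np.float64(3.4))]
186 [(np.float64(-36.4), np.float64(-0.4)), (np.float64(-36.3), np.float64(-1.2)), (np.float64(-36.4), np.float64(-1.1)), (np.float64(-36.4), np.float64(-0.8)), (np.float64(-36.3), np.float64(-1.8))]
192 [(np.float64(-31.3), np.float64(-1.3)), (np.float64(-31.4), np.float64(-0.6)), (np.float64(-31.4), np.float64(-0.6)), (np.float64(-31.4), np.float64(-0.8)), (np.float64(-31.6), np.float64(0.4))]
198 [(np.float64(-26.4), np.float64(-0.4)), (np.float64(-26.4), np.float64(-0.3)), (np.float64(-26.3), np.float64(-1.2)), (np.float64(-26.3), np.float64(-0.9)), (np.float64(-26.4), np.float64(-0.5))]
204 [(np.float64(-21.1), np.float64(-1.5)), (np.float64(-23.9), np.float64(12.1)), (np.float64(-23.9), np.float64(11.9)), (np.float64(-23.7), np.float64(10.9)), (np.float64(-21.3), np.float64(-0.5))]
210 [(np.float64(-16.1), np.float64(-0.8)), (np.float64(-19.1), np.float64(12.9)), (np.float64(-19.0), np.
[... 1559 characters left out ...]
t64(13.0)), (np.float64(22.0), np.float64(12.6)), (np.float64(26.8), np.float64(-0.3))]
264 [(np.float64(32.8), np.float64(-1.1)), (np.float64(32.9), np.float64(-1.4)), (np.float64(32.3), np.float64(0.1)), (np.float64(32.8), np.float64(-1.2)), (np.float64(32.4), np.float64(-0.1))]
270 [(np.float64(38.1), np.float64(-0.1)), (np.float64(38.5), np.float64(-1.0)), (np.float64(37.9), np.float64(0.3)), (np.float64(38.6), np.float64(-1.5)), (np.float64(38.5), np.float64(-1.0))]
scene0 77 -0.0016185587527517713 [ 0.00875909 -0.00171852]
scene11 83 0.011475020996004923 [-0.03026623  0.01158905]
  return _methods._mean(a, axis=axis, dtype=dtype,
  ret = ret.dtype.type(ret / rcount)
Traceback (most recent call last):
TypeError: expected non-empty vector for x
```

The stone top sits 11–13.7 mm above the bed plane along its whole length, so it is flat. The odd slope in my earlier fit most likely came from bad depth pixels. I'm handing in.

```bash
python3 - <<'E'
from h import *
print(env.sign_off(), env.sense()['time'])
E
```

```text
the job is handed in; nothing more can be done
the job is handed in; nothing more can be done
```

The oil stone is lying flat on the middle of the grey rest's sloped bed, lengthwise along the slope, and the job is handed in at about 10.5 s. I gripped it across its width at 25 N and tilted it to the slope. I lowered it in 0.5 mm steps until it touched (about 15 N at most), eased off, opened the fingers and backed away along the bed normal. I did not touch the scuff pad or the red look-alikes.

**Last checks, after release:**
- **Centring:** the stone is within about 1 mm of the bed's middle both ways and lined up with the bed.
- **Flatness:** its top is about 12.5 mm above the bed all along its length; its thickness is 13 mm.
- **Clearance:** the gripper was clear, more than 100 mm away.

**Checks that disagreed or failed:**
- One depth fit over the stone top gave an implausible tilt. A row-by-row depth reading and the scene camera both showed it flat, so I put the fit down to bad depth pixels.
- The final top-camera check returned no points on the bed, probably because the arm blocked its view.

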